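Hang the weighing pan on the load hook and prove it with a tug

ROBOT

A 6-joint arm with a two-finger parallel gripper is mounted at the origin on a cart in front of the work surface, level with it; the furniture and walls round the work are solid. World frame = base frame: x ahead of the robot, y to its left, z up, the work surface at z = 0. Lengths are in mm, angles in rad, forces in N, time in s.
With the tool pointing down it reaches from about 400 to 925 mm from the base axis. Payload 12.5 kg.
Tool frame: the origin (TCP) lies between the finger pads; the fingertips stand 14 mm ahead of it and the grasp point (between the pads) lies 5 mm behind it; x points along the fingers, y is the direction in which the jaws open and shut, and the axes are right-handed (so a half turn about x gives the same grasp; the last joint's range is limited). The gripper opens to 95 mm and grips with 3 to 60 N. Pads are 20 mm wide; open, the fingers measure 119 mm over their backs; the gripper's body (75 mm by 180 mm) begins 59 mm behind the grasp point.
Start: joints at [1.097, 0.491, 1.559, -0, 1.092, -0.106], TCP at [224.711, 583.224, 228.661] pointing down, gripper open.
Joint ranges: [-3.1, 3.1], [-0.84, 2.19], [0.05, 2.79], [-1.13, 4.28], [0.06, 2.93], [-2.69, 2.69]. Speed limits (rad/s): [2.22, 2.22, 2.79, 3.14, 3.14, 3.14].

INTERFACE

Orientations are given as [roll, pitch, yaw] about the fixed x, y, z axes, in that order (R = Rz(yaw) Ry(pitch) Rx(roll)).
In Python, from cell import env, cams gives the robot as it stands.
- The arm moves only by the tool carry_out, never from a script. Its arguments are lists of equal length, an entry for each row: "grip": the closure, from -1 (fully open) to 1 (shut); "linear": the shift along the tool's x, y, z scaled (see below), a list of three; "turn": the turn about the tool's x scaled (see below). In form: {"grip": [grip, ...], "linear": [[tx, ty, tz], ...], "turn": [turn, ...]}. A call has 1 to 5 rows; each row shifts and turns the commanded pose from where the row before left it, along the tool's axes as they then stand; what a row does not reach is not made up. The controller multiplies each number of a shift by 0.5 m and each number of a turn by 180 degrees. A row lasts 1/10 s, in which the tool goes at most 50 mm and 8.59 degrees, less where a joint would pass 70% of its speed; a pose out of reach is approached as far as the arm can. A call with a number of a shift or a turn outside -1 to 1 is refused whole. A call with a gripper value outside its range is refused whole. The fingers move at their own pace and stop on an object; the grip force is fixed at half the most. Time passes only in rows, so rows that do not move let the fingers close. It gives the time, the measured TCP pose, the force and the opening at its end, in the units of the state.
- env.state(): the state, without advancing time (a new reading comes with each control period).
- cams.read_camera(name): name is "side" or "top"; returns the picture (420x560x3 uint8, blue, green, red); there is no depth.
- cams.camera_info(name): a dict with "fx", "fy", "cx", "cy" (pixels), "view" (4x4, takes a point from world to camera coordinates). Camera axes: x right, y down, z forward; pixel columns grow to the right and rows downward; lengths in mm; the calibration is good to about 2 mm. A picture is of the moment at which its call begins. camera_info takes no time and is no camera call.
- env.job_done(): hands the job in, once; it reports no verdict.
The state is a dict: "t": time; "joints": joint angles; "qvel": joint speeds; "tau": joint torques, N m; "eef_pos": TCP position; "tcp_rot": TCP orientation; "ft_force": force on the tool from outside, world axes, zero at the start; "moment": the same for the moment, N m; "opening": opening from 0.0 (shut) to 1.0 (fully open).
Only numpy, scipy, OpenCV 4.12 (cv2) and the standard library are available. Lean on these libraries where they do the work, as an engineer would, in place of code of your own. Each camera call takes 0.05 s, during which the arm holds its last target. There are 200 camera calls.

TASK

Take the steel weighing pan by its blue grip and hang its brass bar on the hook of the weighing stand, past the springy wire keeper, so that it sits down in the hook. Then, before letting go, tug it gently downwards until the sliding hook comes to its stop and takes about 10 N for a second, never loading the hook with more than 20 N; let go and leave the pan hanging still and upright with the keeper sprung shut above the bar. Do not shift the bottle, tin, mortar prism or dish.

Things in the scene. Friction and masses are not known exactly. Their poses are not given: they have to be found in the camera images.
- pan_grip (a point): centre of the blue grip tab on top of the weighing pan's wire bail; tab 10 mm thick (x), 30 mm wide (y), 46 mm tall, its centre 165 mm above the pan's underside and 55 mm above the brass bar. Grip it across its 30 mm width, from above. The loose pan weighs 100 to 210 g. Axes: z up, y along the brass bar
- pan_bar (a point): middle of the round brass bar (8 mm thick, along y) the pan hangs by, 110 mm above the pan's underside. Two 6 mm upright wires at y = +-24 mm carry it; the openings of the bail below it (down to the pan) and above it (28 mm high, up to the grip) are 42 mm wide, so the hook passes through the bail along x. Same front and back
- pan: the whole steel pan with bail, 188 mm tall; origin at the centre of its underside, z up, y along the bar; the round pan at its foot is 80 mm across and 14 mm high
- hook_seat (a point): where the centre of the brass bar lies when it sits in the bottom of the hook, 161 to 185 mm above the bench. Axes: z up, hook tip towards -x, column towards +x. The hook opens upwards: its throat is 18 mm wide (x -9 to +9 mm) and narrows down to the seat. Bring the bar in from the -x side over the tip, more than 36 mm above the seat, then down into the throat
- load_hook: the hook with its keeper (origin at hook_seat). Its stem slides down in the guide under about 4 N, stays where it is left, and comes to a firm stop after a free drop of 2 to 12 mm; how much drop is left cannot be seen, as the guide too is set at any height. Only from the stop does the load rise. Over 20 N would damage it
- keeper (a joint): brass wire keeper across the hook's throat, hinged at the back 26 mm above the seat, its free end 18 mm above the seat when shut; angle in rad, 0 shut, 1 folded down against the back. The bar folds it with about 2 N and it springs shut once the bar is less than about 6 mm above the seat
- bottle: dark reagent bottle, 49 mm across, 78 mm tall, loose, origin at the centre of its underside; leave alone
- tin: white round sample tin, 64 mm across, 40 mm tall, loose, origin at the centre of its underside; leave alone
- prism: grey mortar prism 40x65x40 mm, loose, origin at the centre of its underside; leave alone
- dish: white porcelain dish, 78 mm across, 30 mm tall, loose, origin at the centre of its underside; leave alone
- hook_tip (a point): centre of the hook's rounded tip (8 mm wire), 18 mm in front of (-x) and 28 mm above the seat; the tip leans outwards from the throat. The hook's back bends away below 30 mm above the seat to its upright stem, 8 mm thick, 27 mm behind the seat, whose 14 mm wide head ends 82 mm above it. Axes as hook_seat
- stand: grey weighing stand fixed to the bench; z up, x pointing away from the hook's opening; origin on the bench 55 mm behind (+x) the seat. Base plate 130x100x14 mm; 20 mm column 75 mm behind the seat; head 66x44x56 mm, from 34 mm behind the seat backwards, its top 253 mm above the bench; the 24 mm wide guide sits on its front, 20 mm behind the seat
Things that resemble listed ones, but are neither listed nor needed, are in the scene too. Several things have the shape of the pan; the one meant has the colours described above.

How it is judged (in metres and radians):
On the way, in this order (a step that is already met when the one before it is completed fails the run):
1. the gripped pan's bar is down in the hook, below the keeper (less than 7 mm above the seat) (z of pan_bar in the frame of hook_seat between -0.004 and 0.007 m and x of pan_bar in the frame of hook_seat between -0.008 and 0.008 m and distance between pan_bar and hook_seat below 0.018 m and contact force between the fingers and pan above 1 N), for 0.05 s.
2. still held by the fingers, the pan is tugged down so that the hook, at its stop, carries more than 7 N for 0.4 s (contact force between pan and load_hook above 7 N and contact force between the fingers and pan above 1 N and z of pan_bar in the frame of hook_seat below 0.004 m and distance between pan_bar and hook_seat below 0.018 m), for 0.4 s.
At the end, for the whole second after the job is handed in: The pan hangs freely by its brass bar, the bar within 4 mm in height and 6 mm front to back of the hook's seat and within 18 mm of it overall, the keeper shut (under 0.2 rad), the pan upright within 0.2 rad and at rest (under 0.05 m/s) (z of pan_bar in the frame of hook_seat between -0.004 and 0.004 m and x of pan_bar in the frame of hook_seat between -0.006 and 0.006 m and distance between pan_bar and hook_seat below 0.018 m and value of joint keeper below 0.2 rad and angle between pan's own z axis and vertical below 0.2 rad and linear speed of pan below 0.05 m/s); the robot touches nothing.
It fails at once if the hook is loaded with more than 20 N by the pan or the robot (contact force between any of pan, the arm, the fingers and load_hook above 20 N).
It fails at once if the bottle, tin, prism or dish is shifted by more than 20 mm (distance of any of bottle, tin, prism, dish from where it was at the start of the episode above 0.02 m).
It also fails if it takes over 72 s, if anything falls off the work surface, if the arm or the gripper's body presses on something with over 40 N, if the wrist force passes 120 N, or if a joint passes its speed limit or range.

## Working session

There is one attempt and no reset: what is moved stays moved. The work goes in short steps, Python scripts to look and compute and a tool call to move; the robot and the scene stay as the last step left them, time stands still between calls to the robot, and variables do not carry over. Pictures are saved under pics/ and viewed, about 8 in all and at most 12, crops included, and the job is handed in when it is done.

Besides the shell and the picture viewer there is one more tool, called after "Emit:" as name([rows], argument=value, ...), one row to a line, values as JSON. carry_out: Moves the arm, as the interface text tells. Shifts and turns lie within -1 to 1; 1 stands for 0.5 m of shift or 180 degrees of turn. Its arguments: {"type":"object","properties":{"grip":{"type":"array"},"linear":{"type":"array"},"turn":{"type":"array"}},"required":["grip","linear","turn"]}

```bash
mkdir -p pics; ls; python3 - <<'E'
from cell import env,cams
import cv2,numpy as np
print(env.state())
for n in("side","top"):
    cv2.imwrite(f"pics/{n}0.png",cams.read_camera(n)); i=cams.camera_info(n); print(n,{k:np.round(v,4).tolist() for k,v in i.items()})
E
```

```text
pics
{'t': 0.0, 'joints': array([ 1.09739745e+00,  4.91568560e-01,  1.55946588e+00,  6.59668644e-06,
        1.09168412e+00, -1.05622584e-01]), 'qvel': array([-6.23536423e-05,  8.03250882e-04,  3.25631457e-04,  1.20834456e-04,
        5.62541579e-04, -5.77078249e-04]), 'tau': array([ 2.88718649e-03, -6.12657523e+01, -2.58189923e+01,  6.93963538e-02,
        4.80601320e-02, -1.14614941e-04]), 'eef_pos': array([224.59754359, 583.00179057, 228.05048806]), 'tcp_rot': array([-1.68161515,  1.56967041, -2.04939449]), 'ft_force': array([-0.49970245, -0.87521117,  0.16304472]), 'moment': array([0.01100569, 0.04801158, 0.05466491]), 'opening': 0.9993262714567481}
side {'fx': 543.6459, 'fy': 543.6459, 'cx': 283.1302, 'cy': 208.9612, 'view': [[-0.9558, 0.2939, 0.0017, 612.8863], [0.2611, 0.8519, -0.4539, -41.1533], [-0.1348, -0.4334, -0.891, 1673.915], [0.0, 0.0, 0.0, 1.0]]}
top {'fx': 511.3558, 'fy': 511.3558, 'cx': 277.6182, 'cy': 204.9743, 'view': [[0.018, -0.9998, -0.0057, -89.1583], [-0.9868, -0.0168, -0.161, 642.2551], [0.1609, 0.0085, -0.9869, 1663.1859], [0.0, 0.0, 0.0, 1.0]]}
```

View pics/side0.png

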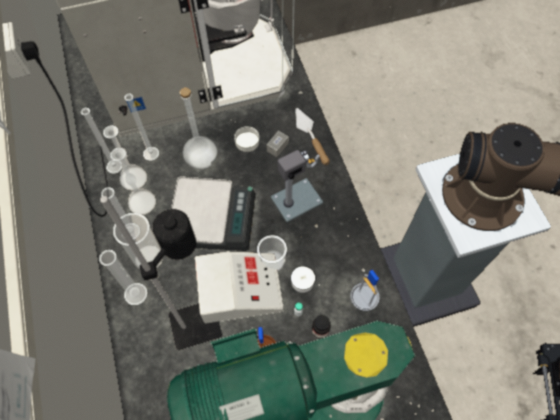

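View pics/top0.png

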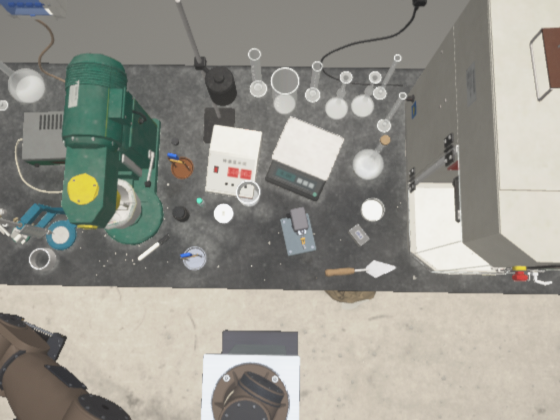

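```bash
python3 - <<'E'
import cv2,numpy as np
s=cv2.imread("pics/side0.png");t=cv2.imread("pics/top0.png")
def c(i,x,y,w,h,W,H):return cv2.resize(i[y:y+h,x:x+w],(W,H),interpolation=cv2.INTER_CUBIC)
a=c(t,155,135,65,50,390,300) ; b=c(t,165,232,65,50,390,300)
d=c(t,275,195,65,50,390,300)
e=c(s,335,260,65,50,390,300); f=c(s,275,140,65,50,390,300);
cv2.imwrite("pics/crop1.png",np.vstack([np.hstack([b,e]),np.hstack([d,f])]))
E
```

```text
(no output)
```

View pics/crop1.png

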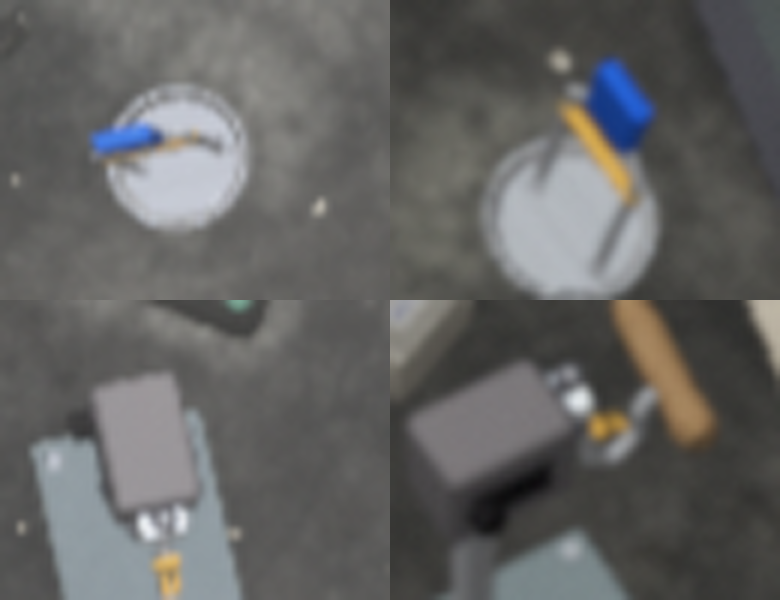

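The top view shows two pans with blue grips. The one at top (195,257) / side (368,290) has a steel pan and a brass bar. The one at top (180,165) has a copper pan. The enlarged crop confirms that the first is the one meant. The hook faces the robot at top (302,240) / side (318,156).

```bash
cat > h.py <<'E'
import cv2,numpy as np
from cell import env,cams
def ray(n,p):
    i=cams.camera_info(n);V=np.array(i["view"]);R=V[:3,:3];o=-R.T@V[:3,3]
    d=R.T@np.array([(p[0]-i["cx"])/i["fx"],(p[1]-i["cy"])/i["fy"],1]);return o,d/np.linalg.norm(d)
def onz(n,p,z):
    o,d=ray(n,p);return o+d*(z-o[2])/d[2]
def tri(ps,pt):
    A=np.zeros((3,3));b=np.zeros(3);L=[ray("side",ps),ray("top",pt)]
    for o,d in L:
        M=np.eye(3)-np.outer(d,d);A+=M;b+=M@o
    X=np.linalg.solve(A,b);return X,[round(float(np.linalg.norm((np.eye(3)-np.outer(d,d))@(X-o))),1) for o,d in L]
def proj(n,X):
    i=cams.camera_info(n);V=np.array(i["view"]);c=V[:3,:3]@np.array(X,float)+V[:3,3]
    return np.array([c[0]/c[2]*i["fx"]+i["cx"],c[1]/c[2]*i["fy"]+i["cy"]])
def blobs(img,lo,hi,box):
    x,y,w,h=box;m=cv2.inRange(cv2.cvtColor(img[y:y+h,x:x+w],cv2.COLOR_BGR2HSV),lo,hi)
    n,l,s,c=cv2.connectedComponentsWithStats(m)
    out=[]
    for k in range(1,n):
        if s[k,4]>=5:
            q=np.argwhere(l==k)[:,::-1].astype(float)+[x,y]; r=cv2.minAreaRect(q.astype(np.float32))
            out.append((s[k,4],(c[k]+[x,y]).round(1).tolist(),np.round(cv2.boxPoints(r),1).tolist()))
    return sorted(out,key=lambda o:-o[0])[:3]
BLUE=((105,120,60),(125,255,255));BRASS=((12,110,90),(28,255,255))
E
python3 - <<'E'
from h import *
s=cv2.imread("pics/side0.png");t=cv2.imread("pics/top0.png")
np.set_printoptions(precision=1,suppress=True)
B=blobs(s,*BLUE,(350,262,40,40)),blobs(t,*BLUE,(170,240,40,40));print(B)
Y=blobs(s,*BRASS,(350,262,40,40)),blobs(t,*BRASS,(170,240,40,40));print(Y)
print("grip",tri(B[0][0][1],B[1][0][1]))
print("bar",tri(Y[0][0][1],Y[1][0][1]), [onz("side",p,110) for p in Y[0][0][2]])
print("pan top",onz("top",(194.7,258.2),14), "side", onz("side",(335+(570-390)/6,260+218/6),14))
H=[onz("top",(275+a/6,195+b/6),253)[:2] for a,b in((93,88),(173,73),(197,195),(118,210))]
print("head top",H,np.mean(H,0))
H=[onz("side",(275+(a-390)/6,140+b/6),253)[:2] for a,b in((407,129),(518,60),(578,115),(464,185))]
print("head side",H,np.mean(H,0))
S=cv2.resize(s[140:225,265:335],(560,680)[:2],interpolation=cv2.INTER_CUBIC)[:600]
T=cv2.resize(t[200:260,275:325],(500,600),interpolation=cv2.INTER_CUBIC)
cv2.imwrite("pics/crop2.png",np.hstack([cv2.resize(S,(400,600)) if 0 else S[:,200:500],T]))
print(blobs(s,*BRASS,(300,145,25,25)),blobs(t,*BRASS,(290,230,25,20)))
E
```

```text
([(np.int32(110), [372.8, 276.9], [[365.20001220703125, 273.20001220703125], [372.29998779296875, 268.5], [380.29998779296875, 280.5], [373.20001220703125, 285.20001220703125]])], [(np.int32(33), [185.2, 254.6], [[180.0, 253.0], [190.0, 253.0], [190.0, 256.0], [180.0, 256.0]])])
([(np.int32(45), [369.0, 283.7], [[363.1000061035156, 278.70001220703125], [365.3999938964844, 276.8999938964844], [375.8999938964844, 289.3999938964844], [373.6000061035156, 291.29998779296875]])], [])
grip (array([465.8, 200.4, 176.2]), [1.4, 1.4])Traceback (most recent call last):
  File "<stdin>", line 7, in <module>
IndexError: list index out of range
```

```bash
python3 - <<'E'
from h import *
s=cv2.imread("pics/side0.png");t=cv2.imread("pics/top0.png")
np.set_printoptions(precision=1,suppress=True)
Y=blobs(s,*BRASS,(350,262,40,40))
q=np.array(Y[0][2]);e1=(q[0]+q[1])/2;e2=(q[2]+q[3])/2
print("bar side z110",onz("side",e1,110),onz("side",e2,110))
e=[(155+0,0)]
print("bar top z110",onz("top",(165+108/6,232+163/6),110),onz("top",(165+205/6,232+137/6),110))
print("blue side top face z188?",[onz("side",p,188) for p in((365.2,273.2),(372.3,268.5),(380.3,280.5))])
print("pan top",onz("top",(194.7,258.2),14), "side", onz("side",(335+(570-390)/6,260+218/6),14))
H=[onz("top",(275+a/6,195+b/6),253)[:2] for a,b in((93,88),(173,73),(197,195),(118,210))]
print("head top",H,np.mean(H,0))
H=[onz("side",(275+(a-390)/6,140+b/6),253)[:2] for a,b in((407,129),(518,60),(578,115),(464,185))]
print("head side",H,np.mean(H,0))
S=cv2.resize(s[140:190,295:330],(420,600),interpolation=cv2.INTER_CUBIC)
T=cv2.resize(t[225:265,288:313],(375,600),interpolation=cv2.INTER_CUBIC)
cv2.imwrite("pics/crop2.png",np.hstack([S,T]))
print(blobs(s,*BRASS,(300,145,22,25)),blobs(t,*BRASS,(290,230,25,20)))
E
```

```text
bar side z110 [471.3 175.9 110. ] [457.4 216.3 110. ]
bar top z110 [454.1 219.9 110. ] [468.8 169.  110. ]
blue side top face z188? [array([484.8, 188.4, 188. ]), array([463.2, 182. , 188. ]), array([455.8, 217.4, 188. ])]
pan top [463.1 198.9  14. ] side [464.  198.9  14. ]
head top [array([ 597.5, -117.9]), array([ 605.7, -157.1]), array([ 545.5, -169.4]), array([ 537.5, -130.9])] [ 571.5 -143.8]
head side [array([ 609.9, -150.5]), array([ 552.4, -170.5]), array([ 535.9, -135.4]), array([ 594.5, -115.9])] [ 573.2 -143.1]
[(np.int32(20), [310.6, 160.4], [[308.0, 159.0], [313.0, 159.0], [313.0, 162.0], [308.0, 162.0]]), (np.int32(14), [319.9, 147.6], [[318.0, 145.0], [320.1000061035156, 144.3000030517578], [322.20001220703125, 150.60000610351562], [320.1000061035156, 151.3000030517578]])] [(np.int32(10), [302.3, 239.7], [[299.79998779296875, 242.10000610351562], [301.79998779296875, 237.10000610351562], [304.0, 238.0], [302.0, 243.0]])]
```

View pics/crop2.png

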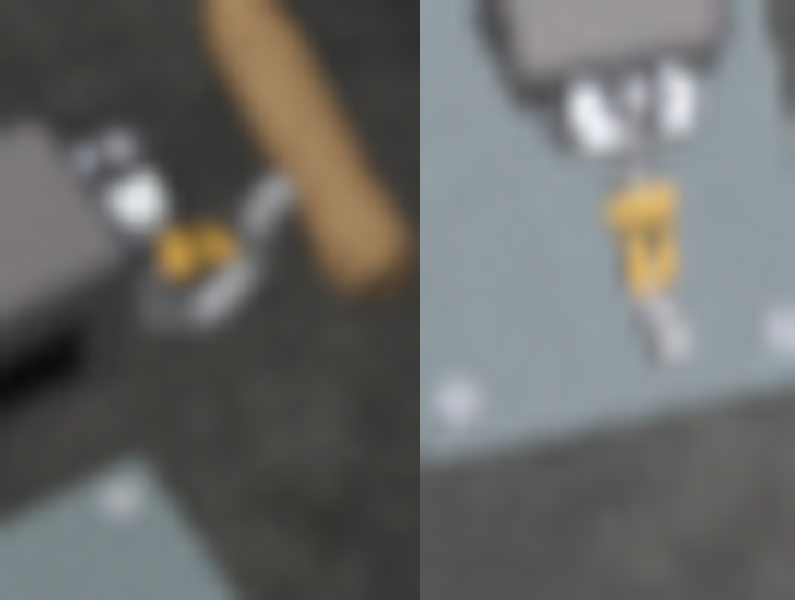

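```bash
python3 - <<'E'
from h import *
s=cv2.imread("pics/side0.png");t=cv2.imread("pics/top0.png")
np.set_printoptions(precision=1,suppress=True)
print("tip",tri((318.1,155.6),(304.2,247.2)))
kb=[(284,205),(283,200)]
# base: seed colour segmentation
for n,im,seed,box in(("top",t,(289,240),(270,200,60,65)),("side",s,(290,212),(260,140,75,90))):
    m=np.zeros((422,562),np.uint8)
    cv2.floodFill(cv2.GaussianBlur(im,(3,3),0),m,seed,255,(9,)*3,(9,)*3,4|cv2.FLOODFILL_MASK_ONLY|cv2.FLOODFILL_FIXED_RANGE|(255<<8))
    m=m[1:-1,1:-1];q=np.argwhere(m>0)[:,::-1]
    W=np.array([onz(n,p,14)[:2] for p in cv2.convexHull(q.astype(np.int32))[:,0]],np.float32)
    r=cv2.minAreaRect(W);print(n,"base",len(q),r,cv2.boxPoints(r).tolist())
for n,im,seed in(("top",t,(299,218)),("side",s,(291,159))):
    m=np.zeros((422,562),np.uint8)
    cv2.floodFill(im,m,seed,255,(14,)*3,(14,)*3,4|cv2.FLOODFILL_MASK_ONLY|cv2.FLOODFILL_FIXED_RANGE|(255<<8))
    q=np.argwhere(m[1:-1,1:-1]>0)[:,::-1]
    W=np.array([onz(n,p,253)[:2] for p in cv2.convexHull(q.astype(np.int32))[:,0]],np.float32)
    r=cv2.minAreaRect(W);print(n,"head",len(q),r)
E
```

```text
tip (array([ 491.3, -161.4,  210.9]), [0.4, 0.4])
top base 523 ((551.30859375, -147.73193359375), (120.1451644897461, 91.66026306152344), 12.287672996520996) [[482.85858154296875, -115.73636627197266], [502.36578369140625, -205.29681396484375], [619.7586059570312, -179.72750854492188], [600.2514038085938, -90.16705322265625]]
side base 748 ((553.4430541992188, -150.49365234375), (120.75296020507812, 89.09014129638672), 12.679450035095215) [[484.761474609375, -120.28729248046875], [504.31640625, -207.204833984375], [622.1246337890625, -180.70001220703125], [602.5697021484375, -93.782470703125]]
top head 255 ((574.0581665039062, -146.64967346191406), (58.38057327270508, 44.13898468017578), 13.190019607543945)
side head 277 ((570.5581665039062, -146.77484130859375), (70.56733703613281, 37.25741195678711), 15.01905632019043)
```

```bash
cat >> h.py <<'E'
from scipy.spatial.transform import Rotation as Ro
np.set_printoptions(precision=4,suppress=True)
def go(target,yaw_deg):
    """scaled tool shift to target TCP (mm) and turn so that tool y lies along yaw_deg+90 (mod 180)"""
    st=env.state();R=Ro.from_euler("xyz",st["tcp_rot"]).as_matrix()
    y=R[:,1];a=np.degrees(np.arctan2(y[1],y[0]));d=(yaw_deg+90-a+90)%180-90
    print("t",st["t"],"pos",st["eef_pos"],"F",st["ft_force"],"open",st["opening"],"q6",st["joints"][5])
    print("tool y heading",round(a,2),"x",R[:,0],"z",R[:,2],"yaw to go",round(d,2),"turn",round(-d/180,4))
    print("shift total",R.T@(np.array(target)-st["eef_pos"])/500)
E
python3 -c "
from h import *
go((464,198,300),17.5)"
```

```text
t 0.1 pos [224.6155 583.0251 228.1182] F [-0.1156  0.6181 -0.1475] open 0.9999420753037175 q6 -0.10556398777016002
tool y heading 68.93 x [-0.0004 -0.0009 -1.    ] z [ 0.9331 -0.3596 -0.0001] yaw to go 38.57 turn -0.2143
shift total [-0.1433 -0.5465  0.7236]
```

Emit:
carry_out([
  [-0.07,0,0],
  [-0.07,0,0],
  [0,-0.045,0.06],
  [0,-0.045,0.06],
  [0,-0.045,0.06],
], grip=[-1,-1,-1,-1,-1], turn=[0,0,0,0,0])

```text
t: 0.6
eef_pos: [284.7, 486.7, 298.5]
tcp_rot: [-1.689, 1.571, -2.056]
ft_force: [-0.1, 0.5, -0.3]
opening: 0.997
```

Emit:
carry_out([
  [0,-0.045,0.06],
  [0,-0.045,0.06],
  [0,-0.045,0.06],
  [0,-0.045,0.06],
  [0,-0.045,0.06],
], grip=[-1,-1,-1,-1,-1], turn=[0,0,0,0,0])

```text
t: 1.1
eef_pos: [384.4, 327.6, 298.5]
tcp_rot: [-2.403, 1.571, -2.771]
ft_force: [0.1, -0.2, 0.6]
opening: 0.997
```

Emit:
carry_out([
  [0,0,0],
  [0,0,0],
  [0,0,0],
  [0,0,0],
  [0,0,0],
], grip=[-1,-1,-1,-1,-1], turn=[-0.043,-0.043,-0.043,-0.043,-0.042])

```text
t: 1.6
eef_pos: [383.8, 328.8, 298.4]
tcp_rot: [-2.985, 1.57, -2.675]
ft_force: [-0.8, 0.5, -0.4]
opening: 1.003
```

```bash
python3 -c "
from h import *
go((464,198,220),17.5)"
```

```text
t 1.6 pos [383.8467 328.8457 298.3953] F [-0.7643  0.5417 -0.42  ] open 1.0033993125555059 q6 -1.3031453653874217
tool y heading 107.76 x [-0.0005 -0.0002 -1.    ] z [ 0.9524  0.305  -0.0005] yaw to go -0.26 turn 0.0014
shift total [ 0.1568 -0.2981  0.0729]
```

Emit:
carry_out([
  [0,-0.06,0.0146],
  [0,-0.06,0.0146],
  [0,-0.06,0.0146],
  [0,-0.06,0.0146],
  [0,-0.058,0.0146],
], grip=[-1,-1,-1,-1,-1], turn=[0,0,0,0,0])

```text
t: 2.1
eef_pos: [463.8, 196.6, 298.5]
tcp_rot: [2.904, 1.57, -3.075]
ft_force: [0.8, 0.3, 0.2]
opening: 0.999
```

Emit:
carry_out([
  [0.05,0,0],
  [0.05,0,0],
  [0.05,0,0],
  [0,0,0],
  [0,0,0],
], grip=[-1,-1,-1,-1,-1], turn=[0,0,0,0,0])

```text
t: 2.6
eef_pos: [463.6, 197.8, 224.0]
tcp_rot: [3.027, 1.57, -2.952]
ft_force: [-0.3, -0.2, 0.7]
opening: 1.002
```

```bash
python3 -c "
from h import *
go((464,198,165),17.5)
s=cams.read_camera('side');t=cams.read_camera('top')
c=lambda i,x,y:cv2.resize(i[y:y+100,x:x+66],(396,600),interpolation=cv2.INTER_CUBIC)
cv2.imwrite('pics/g1.png',np.hstack([c(s,335,215),c(t,155,200)]))
"
```

```text
t 2.6 pos [463.5585 197.8215 223.9958] F [-0.2819 -0.1854  0.6782] open 1.001749295236465 q6 -1.6031913937204827
tool y heading 107.45 x [-0.0005 -0.0001 -1.    ] z [ 0.954   0.2999 -0.0005] yaw to go 0.05 turn -0.0003
shift total [0.118  0.0001 0.001 ]
```

View pics/g1.png

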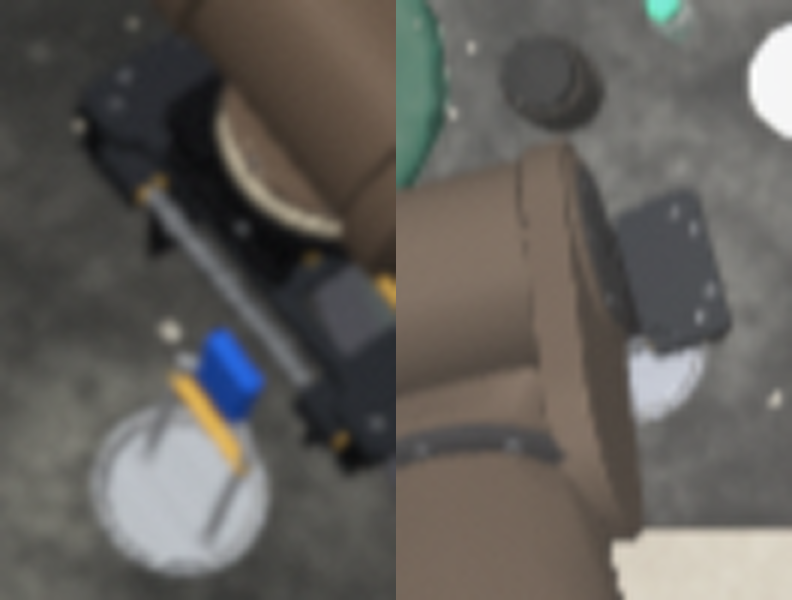

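The tab sits between the jaws and parallel to them: blue tab at about side (374,277), fingers either side of it. I'll descend and close.

Emit:
carry_out([
  [0.04,0,0],
  [0.04,0,0],
  [0.036,0,0],
  [0,0,0],
  [0,0,0],
], grip=[-1,-1,-1,-1,-1], turn=[0,0,0,0,0])

```text
t: 3.2
eef_pos: [463.9, 198.0, 166.7]
tcp_rot: [0.04, 1.57, 0.344]
ft_force: [0.1, -0.1, 0.1]
opening: 1.0
```

Emit:
carry_out([
  [0,0,0],
  [0,0,0],
  [0,0,0],
  [0,0,0],
  [0,0,0],
], grip=[1,1,1,1,1], turn=[0,0,0,0,0])

```text
t: 3.7
eef_pos: [463.5, 197.8, 165.8]
tcp_rot: [0.155, 1.57, 0.46]
ft_force: [-0.3, -0.7, 0.1]
opening: 0.635
```

Emit:
carry_out([
  [0,0,0],
  [0,0,0],
  [0,0,0],
  [0,0,0],
  [0,0,0],
], grip=[1,1,1,1,1], turn=[0,0,0,0,0])

```text
t: 4.2
eef_pos: [463.4, 197.7, 165.5]
tcp_rot: [2.939, 1.571, -3.04]
ft_force: [0.1, -0.1, -0.7]
opening: 0.31
```

```bash
python3 -c "
from h import *
go((464,198,300),12.5)
s=cams.read_camera('side');t=cams.read_camera('top')
cv2.imwrite('pics/s2.png',s)
Y=blobs(s,*BRASS,(350,262,40,40));print(Y)
print([onz('side',p,110) for p in Y[0][2]])
"
```

```text
t 4.2 pos [463.3546 197.7366 165.5084] F [ 0.0794 -0.06   -0.6634] open 0.3096144189659305 q6 -1.603188105051432
tool y heading 107.45 x [-0.0003 -0.     -1.    ] z [ 0.954   0.2998 -0.0003] yaw to go -4.95 turn 0.0275
shift total [-0.269   0.0001  0.0013]
[(np.int32(44), [368.9, 283.4], [[363.3999938964844, 278.20001220703125], [365.6000061035156, 276.5], [375.1000061035156, 289.20001220703125], [372.8999938964844, 290.79998779296875]])]
[array([473.8282, 176.3037, 110.    ]), array([466.5682, 173.5746, 110.    ]), array([455.4182, 213.667 , 110.    ]), array([462.5152, 216.0521, 110.    ])]
```

Emit:
carry_out([
  [0,0,0],
  [0,0,0],
  [-0.02,0,0],
  [-0.03,0,0],
  [-0.03,0,0],
], grip=[1,1,1,1,1], turn=[0,0,0,0,0])

```text
t: 4.8
eef_pos: [463.4, 197.8, 206.7]
tcp_rot: [1.798, 1.571, 2.103]
ft_force: [-0.4, -0.3, -0.7]
opening: 0.312
```

Emit:
carry_out([
  [-0.05,0,0],
  [-0.05,0,0],
  [-0.05,0,0],
  [-0.04,0,0],
  [0,0,0],
], grip=[1,1,1,1,1], turn=[0,0,0,0,0.0275])

```text
t: 5.3
eef_pos: [464.0, 198.0, 304.1]
tcp_rot: [0.07, 1.566, 0.287]
ft_force: [1.0, 0.3, -2.1]
opening: 0.311
```

```bash
python3 -c "
from h import *
go((440,-174,300),12.5)
s=cams.read_camera('side');t=cams.read_camera('top')
cv2.imwrite('pics/s3.png',s)
print(blobs(s,*BRASS,(340,220,60,80)),blobs(s,*BLUE,(340,220,60,80)))
"
```

```text
t 5.3 pos [464.0493 197.9667 304.0661] F [ 0.9735  0.3145 -2.0851] open 0.31119326950531434 q6 -1.5162062786832233
tool y heading 102.47 x [ 0.0048  0.0014 -1.    ] z [0.9764 0.2159 0.005 ] yaw to go 0.03 turn -0.0002
shift total [ 0.0068 -0.716  -0.2076]
[(np.int32(59), [376.4, 264.3], [[370.1000061035156, 258.6000061035156], [373.29998779296875, 256.5], [382.79998779296875, 270.79998779296875], [379.6000061035156, 272.8999938964844]]), (np.int32(8), [387.8, 262.4], [[385.3999938964844, 262.79998779296875], [389.3999938964844, 260.79998779296875], [390.0, 262.0], [386.0, 264.0]]), (np.int32(5), [393.8, 243.4], [[393.0, 243.0], [395.0, 243.0], [395.0, 244.0], [393.0, 244.0]])] [(np.int32(44), [378.2, 257.6], [[374.3999938964844, 251.5], [378.0, 250.39999389648438], [382.1000061035156, 264.70001220703125], [378.5, 265.70001220703125]]), (np.int32(15), [382.1, 249.7], [[379.5, 248.5], [381.0, 247.0], [385.0, 251.0], [383.5, 252.5]])]
```

Lifted (about 2 N on the wrist). Now I'll carry it across.

Emit:
carry_out([
  [0,-0.04,-0.012],
  [0,-0.065,-0.019],
  [0,-0.065,-0.019],
  [0,-0.065,-0.019],
  [0,-0.065,-0.019],
], grip=[1,1,1,1,1], turn=[0,0,0,0,0])

```text
t: 5.9
eef_pos: [452.4, 40.6, 300.6]
tcp_rot: [2.744, 1.57, 2.965]
ft_force: [1.2, 0.4, -1.3]
opening: 0.313
```

Emit:
carry_out([
  [0,-0.065,-0.019],
  [0,-0.065,-0.019],
  [0,-0.065,-0.019],
  [0,-0.065,-0.019],
  [0,-0.065,-0.019],
], grip=[1,1,1,1,1], turn=[0,0,0,0,0])

```text
t: 6.4
eef_pos: [441.2, -128.4, 300.6]
tcp_rot: [2.234, 1.57, 2.455]
ft_force: [0.5, 0.0, -1.0]
opening: 0.317
```

Emit:
carry_out([
  [0,-0.05,-0.013],
  [0,-0.04,-0.01],
  [0,0,0],
  [0,0,0],
  [0,0,0],
], grip=[1,1,1,1,1], turn=[0,0,0,0,0])

```text
t: 6.9
eef_pos: [440.1, -172.8, 300.5]
tcp_rot: [1.927, 1.57, 2.147]
ft_force: [-0.0, -0.3, -1.2]
opening: 0.313
```

```bash
python3 -c "
from h import *
go((440,-174,300),12.5)
s=cams.read_camera('side');t=cams.read_camera('top')
cv2.imwrite('pics/s4.png',s);cv2.imwrite('pics/t4.png',t)
c=lambda i,x,y:cv2.resize(i[y:y+80,x:x+53],(397,600),interpolation=cv2.INTER_CUBIC)
cv2.imwrite('pics/g4.png',np.hstack([c(s,295,130),c(t,280,220)]))
print(blobs(s,*BRASS,(300,130,60,60)))
print(proj('side',(440,-174,244)),proj('top',(440,-174,244)))
"
```

```text
t 6.9 pos [ 440.1124 -172.7735  300.5487] F [-0.0027 -0.3374 -1.2166] open 0.3131161268602927 q6 -2.3044183216392047
tool y heading 102.57 x [-0.0003  0.0005 -1.    ] z [ 0.976   0.2177 -0.0002] yaw to go -0.07 turn 0.0004
shift total [ 0.0011 -0.0023 -0.0008]
[(np.int32(52), [333.9, 140.4], [[328.1000061035156, 134.60000610351562], [330.79998779296875, 132.8000030517578], [339.6000061035156, 145.89999389648438], [336.79998779296875, 147.8000030517578]]), (np.int32(25), [317.8, 144.0], [[312.79998779296875, 142.1999969482422], [316.70001220703125, 139.5], [322.3999938964844, 148.10000610351562], [318.5, 150.6999969482422]]), (np.int32(20), [310.6, 160.4], [[308.0, 159.0], [313.0, 159.0], [313.0, 162.0], [308.0, 162.0]])]
[335.4012 140.5711] [308.9287 263.8345]
```

View pics/g4.png

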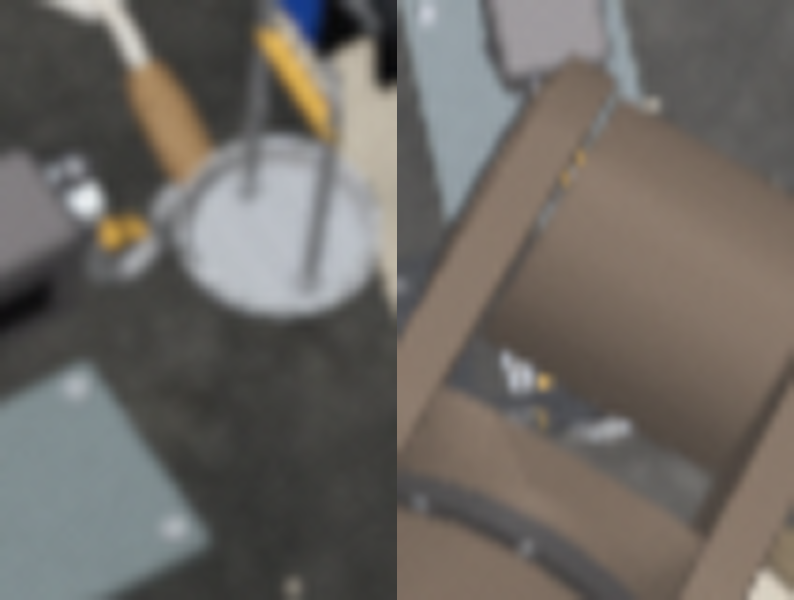

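```bash
python3 -c "
from h import *
print('bench',proj('side',(463.4,197.7,110)),'seen 368.9,283.4')
print('lift',proj('side',(464,198,304-55.5)),'seen 376.4,264.3')
print('now',proj('side',(440.1,-172.8,300.5-55.5)),'seen 333.9,140.4')
print('seat tip',proj('side',(491.3,-161.4,210.9)))
for d in((5,0,0),(0,5,0),(0,0,5)): print(proj('side',np.array((440.,-173,245))+d)-proj('side',(440,-173,245)))
"
```

```text
bench [370.0319 284.4856] seen 368.9,283.4
lift [378.1635 265.6098] seen 376.4,264.3
now [335.5474 140.7246] seen 333.9,140.4
seat tip [318.2372 155.6454]
[-1.7427  0.4513]
[0.621  1.4755]
[ 0.1623 -1.0486]
```

Emit:
carry_out([
  [0.02,0,0.024],
  [0,0,0.03],
  [0,0,0.03],
  [0,0,0.03],
  [0,0,0.022],
], grip=[1,1,1,1,1], turn=[0,0,0,0,0])

```text
t: 7.5
eef_pos: [508.3, -158.3, 290.4]
tcp_rot: [0.937, 1.571, 1.155]
ft_force: [-0.2, 0.6, -1.1]
opening: 0.313
```

Emit:
carry_out([
  [0,0,0],
  [0,0,0],
  [0,0,0],
  [0,0,0],
  [0,0,0],
], grip=[1,1,1,1,1], turn=[0,0,0,0,0])

```text
t: 8.0
eef_pos: [506.3, -159.0, 290.8]
tcp_rot: [-0.442, 1.571, -0.224]
ft_force: [-0.4, 0.4, -1.4]
opening: 0.32
```

```bash
python3 -c "
from h import *
go((507,-158,290),12.5)
s=cams.read_camera('side');t=cams.read_camera('top')
cv2.imwrite('pics/s5.png',s);cv2.imwrite('pics/t5.png',t)
c=lambda i,x,y:cv2.resize(i[y:y+60,x:x+40],(400,600),interpolation=cv2.INTER_CUBIC)
cv2.imwrite('pics/g5.png',np.hstack([c(s,293,120),c(t,285,215)]))
print(blobs(s,*BRASS,(295,120,50,50)))
p=env.state()['eef_pos']; print(proj('side',p-[0,0,55.5]))
"
```

```text
t 8.0 pos [ 506.3497 -158.9934  290.7799] F [-0.3673  0.4265 -1.4202] open 0.3198180012111637 q6 -2.217333098206478
tool y heading 102.48 x [ 0.0002 -0.     -1.    ] z [0.9764 0.216  0.0002] yaw to go 0.02 turn -0.0001
shift total [0.0016 0.0017 0.0017]
[(np.int32(72), [311.7, 154.1], [[306.8999938964844, 146.10000610351562], [315.20001220703125, 145.5], [316.29998779296875, 161.5], [308.1000061035156, 162.10000610351562]]), (np.int32(33), [324.4, 158.9], [[320.70001220703125, 156.10000610351562], [325.5, 154.5], [327.8999938964844, 161.6999969482422], [323.1000061035156, 163.3000030517578]]), (np.int32(27), [329.3, 125.7], [[325.6000061035156, 122.9000015258789], [328.3999938964844, 121.0999984741211], [334.1000061035156, 129.60000610351562], [331.29998779296875, 131.5]])]
[313.7404 152.8733]
```

View pics/g5.png

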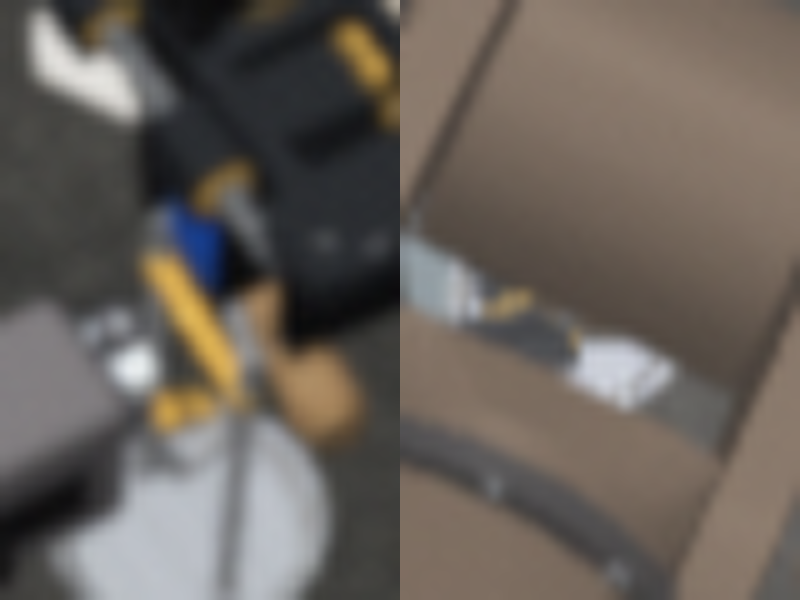

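Emit:
carry_out([
  [0,0.006,-0.003],
  [0.01,0,0],
  [0.01,0,0],
  [0.01,0,0],
  [0,0,0],
], grip=[1,1,1,1,1], turn=[0,0,0,0,0])

```text
t: 8.6
eef_pos: [504.3, -156.1, 274.7]
tcp_rot: [2.444, 1.569, 2.662]
ft_force: [-0.4, 0.6, -1.2]
opening: 0.314
```

Emit:
carry_out([
  [0.005,0,0],
  [0.005,0,0],
  [0.005,0,0],
  [0,0,0],
  [0,0,0],
], grip=[1,1,1,1,1], turn=[0,0,0,0,0])

```text
t: 9.1
eef_pos: [504.5, -156.2, 268.1]
tcp_rot: [1.073, 1.571, 1.291]
ft_force: [-0.4, 0.3, -1.1]
opening: 0.313
```

```bash
python3 -c "
from h import *
go((507,-158,290),12.5)
s=cams.read_camera('side');cv2.imwrite('pics/s6.png',s)
cv2.imwrite('pics/g6.png',cv2.resize(s[135:180,290:335],(600,600),interpolation=cv2.INTER_CUBIC))
"
```

```text
t 9.1 pos [ 504.5293 -156.2495  268.1131] F [-0.4281  0.3313 -1.0875] open 0.31307788467694064 q6 -2.214394856516864
tool y heading 102.5 x [ 0.      0.0001 -1.    ] z [0.9763 0.2164 0.    ] yaw to go 0.0 turn -0.0
shift total [-0.0438 -0.0045  0.0041]
```

View pics/g6.png

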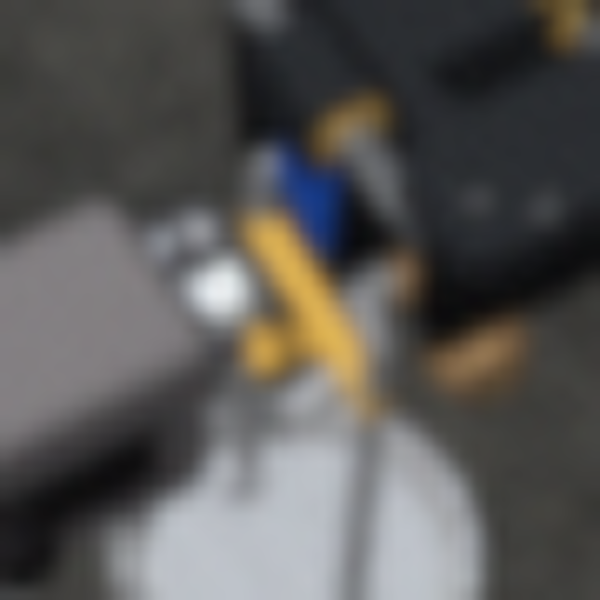

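The bar centre is at side (312.6,158.0), against a predicted (312.5,158.0) for over the throat. It is aligned, so I'll go down into the throat.

Emit:
carry_out([
  [0.005,0,0],
  [0.005,0,0],
  [0,0,0],
  [0,0,0],
  [0,0,0],
], grip=[1,1,1,1,1], turn=[0,0,0,0,0])

```text
t: 9.65
eef_pos: [504.6, -156.2, 263.2]
tcp_rot: [0.071, 1.571, 0.289]
ft_force: [0.4, -0.5, -1.5]
opening: 0.313
```

Emit:
carry_out([
  [0.005,0,0],
  [0.005,0,0],
  [0,0,0],
  [0,0,0],
  [0,0,0],
], grip=[1,1,1,1,1], turn=[0,0,0,0,0])

```text
t: 10.15
eef_pos: [504.5, -156.2, 258.1]
tcp_rot: [0.633, 1.571, 0.851]
ft_force: [-0.0, 0.4, -1.1]
opening: 0.317
```

Emit:
carry_out([
  [0.005,0,0],
  [0.005,0,0],
  [0,0,0],
  [0,0,0],
  [0,0,0],
], grip=[1,1,1,1,1], turn=[0,0,0,0,0])

```text
t: 10.65
eef_pos: [504.4, -156.2, 253.0]
tcp_rot: [2.524, 1.57, 2.743]
ft_force: [-1.9, -0.3, -1.6]
opening: 0.318
```

Emit:
carry_out([
  [0.005,0,0],
  [0.005,0,0],
  [0,0,0],
  [0,0,0],
  [0,0,0],
], grip=[1,1,1,1,1], turn=[0,0,0,0,0])

```text
t: 11.15
eef_pos: [504.4, -156.2, 248.0]
tcp_rot: [2.167, 1.57, 2.385]
ft_force: [-1.7, 0.4, -0.3]
opening: 0.315
```

Emit:
carry_out([
  [0.003,0,0],
  [0.003,0,0],
  [0,0,0],
  [0,0,0],
  [0,0,0],
], grip=[1,1,1,1,1], turn=[0,0,0,0,0])

```text
t: 11.65
eef_pos: [504.4, -156.2, 245.0]
tcp_rot: [2.437, 1.57, 2.655]
ft_force: [-0.7, -0.4, -1.3]
opening: 0.317
```

Emit:
carry_out([
  [0.003,0,0],
  [0.003,0,0],
  [0,0,0],
  [0,0,0],
  [0,0,0],
], grip=[1,1,1,1,1], turn=[0,0,0,0,0])

```text
t: 12.15
eef_pos: [504.3, -156.2, 241.9]
tcp_rot: [2.514, 1.57, 2.733]
ft_force: [-0.8, -0.7, -2.0]
opening: 0.319
```

Emit:
carry_out([
  [0.003,0,0],
  [0.001,0,0],
  [0,0,0],
  [0,0,0],
  [0,0,0],
], grip=[1,1,1,1,1], turn=[0,0,0,0,0])

```text
t: 12.65
eef_pos: [504.4, -156.2, 240.1]
tcp_rot: [2.13, 1.571, 2.348]
ft_force: [-1.2, -0.5, -2.8]
opening: 0.312
```

Emit:
carry_out([
  [0.002,0,0],
  [0.002,0,0],
  [0,0,0],
  [0,0,0],
], grip=[1,1,1,1], turn=[0,0,0,0])

```text
t: 13.05
eef_pos: [504.7, -156.2, 238.2]
tcp_rot: [-0.158, 1.57, 0.06]
ft_force: [0.5, 0.1, -1.2]
opening: 0.313
```

Emit:
carry_out([
  [0.002,0,0],
  [0.002,0,0],
  [0,0,0],
  [0,0,0],
], grip=[1,1,1,1], turn=[0,0,0,0])

```text
t: 13.45
eef_pos: [504.5, -156.2, 236.1]
tcp_rot: [1.152, 1.571, 1.37]
ft_force: [0.4, 0.2, -1.1]
opening: 0.315
```

```bash
python3 -c "
from h import *
go((507,-158,290),12.5)
s=cams.read_camera('side');cv2.imwrite('pics/s7.png',s)
cv2.imwrite('pics/g7.png',cv2.resize(s[135:180,290:335],(600,600),interpolation=cv2.INTER_CUBIC))
"
```

```text
t 13.45 pos [ 504.5174 -156.2439  236.0875] F [ 0.44    0.2347 -1.0835] open 0.3149658910357025 q6 -2.2144408219793825
tool y heading 102.5 x [ 0.      0.0001 -1.    ] z [0.9763 0.2164 0.    ] yaw to go 0.0 turn -0.0
shift total [-0.1078 -0.0045  0.0041]
```

View pics/g7.png

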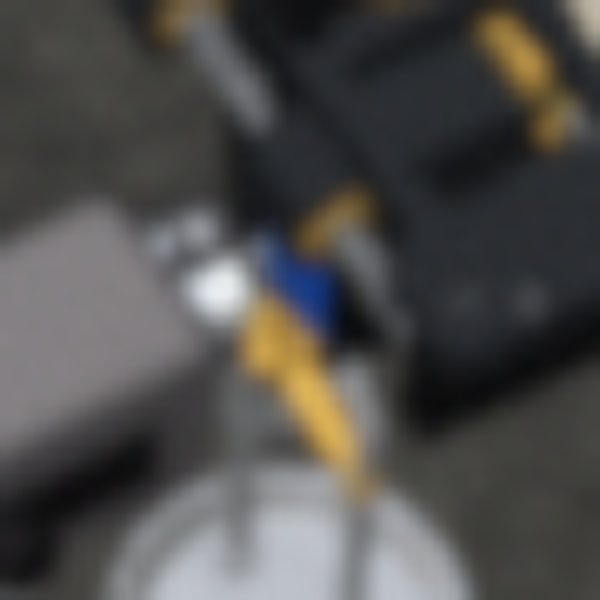

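Emit:
carry_out([
  [0.002,0,0],
  [0,0,0],
  [0,0,0],
], grip=[1,1,1], turn=[0,0,0])

```text
t: 13.8
eef_pos: [504.5, -156.2, 235.1]
tcp_rot: [1.357, 1.571, 1.575]
ft_force: [0.2, 0.5, -1.5]
opening: 0.315
```

Emit:
carry_out([
  [0.002,0,0],
  [0,0,0],
  [0,0,0],
], grip=[1,1,1], turn=[0,0,0])

```text
t: 14.1
eef_pos: [504.5, -156.2, 234.1]
tcp_rot: [1.11, 1.571, 1.328]
ft_force: [-0.2, -0.1, -0.5]
opening: 0.313
```

Emit:
carry_out([
  [0.002,0,0],
  [0,0,0],
  [0,0,0],
], grip=[1,1,1], turn=[0,0,0])

```text
t: 14.4
eef_pos: [504.5, -156.2, 233.1]
tcp_rot: [1.397, 1.571, 1.615]
ft_force: [-0.0, 0.2, -1.4]
opening: 0.312
```

Emit:
carry_out([
  [0.002,0,0],
  [0,0,0],
  [0,0,0],
], grip=[1,1,1], turn=[0,0,0])

```text
t: 14.7
eef_pos: [504.6, -156.2, 232.1]
tcp_rot: [0.016, 1.571, 0.235]
ft_force: [0.8, 0.1, -1.6]
opening: 0.313
```

Emit:
carry_out([
  [0.002,0,0],
  [0,0,0],
  [0,0,0],
], grip=[1,1,1], turn=[0,0,0])

```text
t: 15.0
eef_pos: [504.7, -156.3, 231.3]
tcp_rot: [-0.397, 1.57, -0.179]
ft_force: [0.4, 1.2, 1.9]
opening: 0.316
```

Emit:
carry_out([
  [0.002,0,0],
  [0,0,0],
  [0,0,0],
], grip=[1,1,1], turn=[0,0,0])

```text
t: 15.3
eef_pos: [504.6, -156.3, 230.2]
tcp_rot: [-0.326, 1.57, -0.108]
ft_force: [2.6, -0.7, 1.5]
opening: 0.316
```

Emit:
carry_out([
  [0.002,0,0],
  [0,0,0],
  [0,0,0],
], grip=[1,1,1], turn=[0,0,0])

```text
t: 15.6
eef_pos: [504.5, -156.3, 229.0]
tcp_rot: [0.624, 1.571, 0.842]
ft_force: [1.6, 0.1, 0.9]
opening: 0.315
```

Emit:
carry_out([
  [0.001,0,0.002],
  [0,0,0],
  [0,0,0],
], grip=[1,1,1], turn=[0,0,0])

```text
t: 15.9
eef_pos: [505.3, -156.0, 228.5]
tcp_rot: [2.625, 1.57, 2.843]
ft_force: [-0.4, 0.2, 1.7]
opening: 0.317
```

Emit:
carry_out([
  [0.001,0,0],
  [0,0,0],
  [0,0,0],
], grip=[1,1,1], turn=[0,0,0])

```text
t: 16.2
eef_pos: [505.4, -156.0, 228.0]
tcp_rot: [2.503, 1.57, 2.721]
ft_force: [-1.3, -0.6, 2.0]
opening: 0.314
```

```bash
python3 -c "
from h import *
for k in range(4):
    go((507,-158,290),12.5); s=cams.read_camera('side')
"|grep pos
```

```text
t 16.2 pos [ 505.3643 -156.0239  228.0266] F [-1.2847 -0.6317  1.9778] open 0.3142828725347141 q6 -2.2132929461260624
t 16.25 pos [ 505.3546 -156.0037  228.0308] F [-0.8682 -0.1995  2.0675] open 0.3163519164463949 q6 -2.213277578879851
t 16.3 pos [ 505.3881 -155.9992  228.055 ] F [-1.508  -0.814   1.9254] open 0.3165535975672505 q6 -2.2132997499414477
t 16.35 pos [ 505.3931 -155.9968  228.0528] F [-0.905  -1.4446  1.7242] open 0.3191199854788002 q6 -2.213290592238526
```

Emit:
carry_out([
  [0.001,0,-0.0005],
  [0,0,0],
], grip=[1,1], turn=[0,0])

```text
t: 16.6
eef_pos: [505.3, -156.1, 227.7]
tcp_rot: [-0.151, 1.57, 0.067]
ft_force: [-1.0, 1.1, 3.1]
opening: 0.314
```

Emit:
carry_out([
  [0.001,0,0],
  [0,0,0],
], grip=[1,1], turn=[0,0])

```text
t: 16.8
eef_pos: [505.5, -156.1, 227.5]
tcp_rot: [-0.376, 1.57, -0.158]
ft_force: [-0.6, -0.0, 7.0]
opening: 0.314
```

Emit:
carry_out([
  [0.0004,0,0],
  [0,0,0],
], grip=[1,1], turn=[0,0])

```text
t: 17.0
eef_pos: [505.5, -156.1, 227.4]
tcp_rot: [-0.418, 1.57, -0.2]
ft_force: [-1.2, 0.7, 6.9]
opening: 0.319
```

Emit:
carry_out([
  [0.0004,0,0],
  [0,0,0],
  [0,0,0],
], grip=[1,1,1], turn=[0,0,0])

```text
t: 17.3
eef_pos: [505.5, -156.1, 227.4]
tcp_rot: [-0.461, 1.569, -0.243]
ft_force: [-0.3, 1.0, 9.1]
opening: 0.313
```

```bash
python3 -c "
from h import *
for k in range(4):
    s=cams.read_camera('side');print(env.state()['ft_force'],env.state()['eef_pos'])
"
```

```text
[-1.1168  1.8132  9.3258] [ 505.5551 -156.1177  227.3809]
[-1.3522  0.1374  8.1471] [ 505.5299 -156.106   227.3682]
[-0.6532  0.7339  8.336 ] [ 505.5688 -156.1172  227.3899]
[-1.1333  0.3446  8.8009] [ 505.5581 -156.11    227.3679]
```

Emit:
carry_out([
  [0,0,0],
  [0,0,0],
  [0,0,0],
  [0,0,0],
  [0,0,0],
], grip=[1,1,1,1,1], turn=[0,0,0,0,0])

```text
t: 18.0
eef_pos: [505.6, -156.1, 227.4]
tcp_rot: [-0.46, 1.569, -0.242]
ft_force: [-1.0, 1.6, 9.1]
opening: 0.314
```

Emit:
carry_out([
  [0,0,0],
  [0,0,0],
  [0,0,0],
  [0,0,0],
  [0,0,0],
], grip=[1,1,1,1,1], turn=[0,0,0,0,0])

```text
t: 18.5
eef_pos: [505.5, -156.1, 227.4]
tcp_rot: [-0.439, 1.569, -0.221]
ft_force: [-1.0, 0.8, 8.0]
opening: 0.315
```

Emit:
carry_out([
  [-0.001,0,0],
  [-0.001,0,0],
  [0,0,0],
  [0,0,0],
  [0,0,0],
], grip=[1,1,1,1,1], turn=[0,0,0,0,0])

```text
t: 19.0
eef_pos: [505.3, -156.1, 227.7]
tcp_rot: [0.717, 1.571, 0.935]
ft_force: [0.4, 0.3, 3.4]
opening: 0.315
```

Emit:
carry_out([
  [-0.0008,0,0],
  [0,0,0],
  [0,0,0],
], grip=[1,1,1], turn=[0,0,0])

```text
t: 19.3
eef_pos: [505.2, -156.1, 227.9]
tcp_rot: [2.275, 1.57, 2.494]
ft_force: [-0.8, -0.1, 0.4]
opening: 0.317
```

Emit:
carry_out([
  [0,0,0],
  [0,0,0],
  [0,0,0],
  [0,0,0],
  [0,0,0],
], grip=[0.3,0.25,0.2,0.1,0], turn=[0,0,0,0,0])

```text
t: 19.8
eef_pos: [505.2, -156.0, 228.1]
tcp_rot: [0.955, 1.571, 1.173]
ft_force: [-0.3, 0.9, -0.0]
opening: 0.476
```

Emit:
carry_out([
  [0,0,0],
  [0,0,0],
  [0,0,0],
  [0,0,0],
  [0,0,0],
], grip=[-0.1,-0.2,-0.3,-0.3,-0.3], turn=[0,0,0,0,0])

```text
t: 20.3
eef_pos: [505.2, -156.1, 228.1]
tcp_rot: [1.584, 1.571, 1.802]
ft_force: [0.2, -0.6, 0.1]
opening: 0.649
```

Emit:
carry_out([
  [-0.02,0,0],
  [-0.04,0,0],
  [-0.05,0,0],
  [-0.05,0,0],
  [-0.05,0,0],
], grip=[-0.3,-0.3,-0.3,-0.3,-0.3], turn=[0,0,0,0,0])

```text
t: 20.8
eef_pos: [505.1, -156.0, 334.9]
tcp_rot: [-0.505, 1.57, -0.287]
ft_force: [-1.0, -0.5, -0.6]
opening: 0.65
```

Emit:
carry_out([
  [0,0.05,-0.06],
  [0,0.05,-0.06],
  [0,0.05,-0.06],
  [0,0.05,0],
  [0,0.05,0],
], grip=[-0.3,-0.3,-0.3,-0.3,-0.3], turn=[0,0,0,0,0])

```text
t: 21.3
eef_pos: [389.4, -52.9, 334.2]
tcp_rot: [-0.462, 1.569, -0.245]
ft_force: [0.5, 0.7, -0.0]
opening: 0.65
```

```bash
python3 -c "
from h import *
go((507,-158,290),12.5)
s=cams.read_camera('side');t=cams.read_camera('top')
cv2.imwrite('pics/s8.png',s);cv2.imwrite('pics/t8.png',t)
c=lambda i,x,y:cv2.resize(i[y:y+60,x:x+40],(400,600),interpolation=cv2.INTER_CUBIC)
cv2.imwrite('pics/g8.png',np.hstack([c(s,293,135),c(t,282,215)]))
"
```

```text
t 21.3 pos [389.3993 -52.8691 334.1966] F [ 0.5214  0.6573 -0.004 ] open 0.6495552774615663 q6 -2.0912469984542996
tool y heading 102.43 x [ 0.0017 -0.0004 -1.    ] z [0.9766 0.2152 0.0015] yaw to go 0.07 turn -0.0004
shift total [ 0.0889 -0.2559  0.1843]
```

View pics/g8.png

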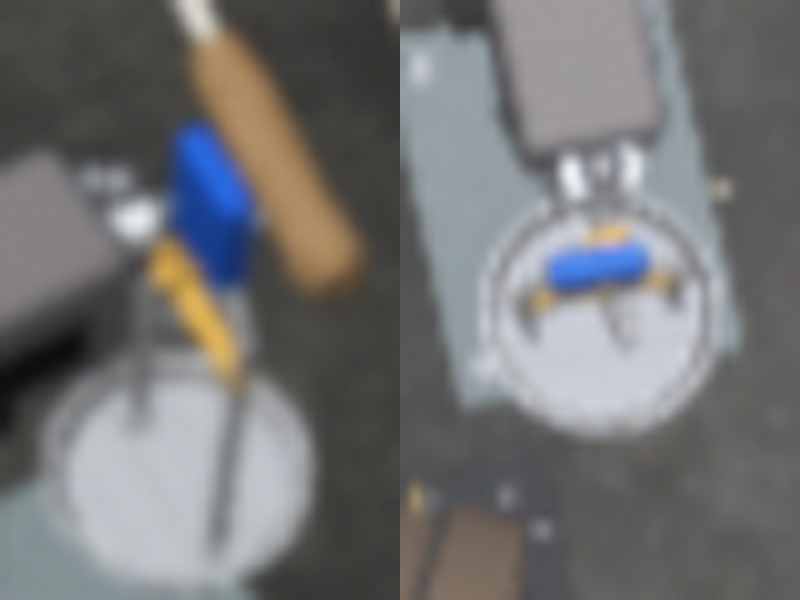

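The pan hangs in the hook. From above, the bar is at (300,244), the hook tip shows in front of it at (304,247), and the tab is central and upright. I'll let it settle and check for movement before handing in.

Emit:
carry_out([
  [0,0,0],
  [0,0,0],
  [0,0,0],
  [0,0,0],
  [0,0,0],
], grip=[-0.3,-0.3,-0.3,-0.3,-0.3], turn=[0,0,0,0,0])

```text
t: 21.9
eef_pos: [390.4, -53.8, 333.0]
tcp_rot: [2.404, 1.57, 2.621]
ft_force: [-0.2, -0.1, -0.2]
opening: 0.65
```

```bash
python3 -c "
from h import *
for k in range(30):
    s=cams.read_camera('side')
    if k%5==0:
        t=cams.read_camera('top');print(env.state()['t'],blobs(s,*BLUE,(295,135,40,50))[0][:2],blobs(t,*BLUE,(285,220,35,35))[0][:2])
t0=cv2.imread('pics/top0.png')
# loose things left alone: bottle/tin/dish/prism patches in top view
for n,(x,y) in dict(bottle=(181,214),tin=(224,214),dish=(372,210),prism=(359,234)).items():
    r=cv2.matchTemplate(t[y-25:y+25,x-25:x+25],t0[y-15:y+15,x-15:x+15],cv2.TM_CCOEFF_NORMED);print(n,cv2.minMaxLoc(r)[1::2])
a=blobs(s,*BLUE,(295,135,40,50))[0];b=blobs(t,*BLUE,(285,220,35,35))[0];print(tri(a[1],b[1]))
print(blobs(s,*BRASS,(303,150,18,35)),blobs(t,*BRASS,(285,230,35,20)))
"
```

```text
22.0 (np.int32(94), [313.5, 155.0]) (np.int32(28), [301.0, 241.3])
22.3 (np.int32(94), [313.5, 155.0]) (np.int32(28), [301.0, 241.3])
22.6 (np.int32(94), [313.5, 155.0]) (np.int32(29), [301.2, 241.3])
22.9 (np.int32(94), [313.5, 155.0]) (np.int32(28), [301.0, 241.3])
23.2 (np.int32(94), [313.5, 155.0]) (np.int32(28), [301.0, 241.3])
23.5 (np.int32(94), [313.5, 155.0]) (np.int32(28), [301.0, 241.3])
bottle (0.9989014267921448, (10, 10))
tin (0.9998975396156311, (10, 10))
dish (0.9998956322669983, (10, 10))
prism (0.9997056722640991, (10, 10))
(array([ 507.7821, -151.4795,  235.5727]), [1.8, 1.8])
[(np.int32(40), [311.6, 164.7], [[306.8999938964844, 160.39999389648438], [309.70001220703125, 158.5], [317.1000061035156, 169.60000610351562], [314.29998779296875, 171.5]])] []
```

```bash
python3 -c "
from cell import env
print(env.job_done(),env.state()['t'])"
```

```text
the job is handed in; nothing more can be done
the job is handed in; nothing more can be done
```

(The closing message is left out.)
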